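# Feed the heel of the cheese under the slicer guard with the push stick

### The arm

A 6-joint arm with a two-finger parallel gripper is mounted at the origin on a cart in front of the work surface, level with it; the furniture and walls round the work are solid. World frame = base frame: x ahead of the robot, y to its left, z up, the work surface at z = 0. Lengths are in m, angles in rad, forces in N, time in s.
With the tool pointing down it reaches from about 0.275 to 1 m from the base axis. Payload 8.4 kg.
Tool frame: the origin (TCP) lies on the centre line of the jaws, within the pads' length; the fingertips stand 17 mm ahead of it and the grasp point (between the pads) lies 2 mm behind it; z points along the fingers, y is the line along which they close (so a half turn about z gives the same grasp; the last joint's range is limited). The gripper opens to 85 mm and grips with 20 to 120 N. Pads are 22 mm wide; open, the fingers measure 114 mm over their backs; the gripper's body (76 mm by 85 mm) begins 54 mm behind the grasp point. The pads swing forward as they close: fully open they stand 13 mm farther back than shut.
Start: joints at [-1.251, 0.353, 1.633, -0, 1.155, -0.002], TCP at [0.198, -0.593, 0.248] pointing down, gripper open.
Joint ranges: [-2.63, 2.63], [-0.92, 2.1], [0.06, 2.66], [-1.3, 4.44], [0, 2.69], [-3.02, 3.02]. Speed limits (rad/s): [2.22, 2.22, 2.79, 3.14, 3.14, 3.14].

### API

Orientations are given as a rotation vector (axis times angle).
In Python, from workcell import bot, cams gives the robot as it stands.
- The arm moves only by the shell command python3 -m inch 'ROWS' [OPENING]. ROWS is JSON, a list of rows, each a list of 6 numbers: the shift along the world's x, y, z in units of 60 mm (1.0 is 60 mm), then the turn, a rotation vector about the world's x, y, z in units of 6 degrees (1.0 is 6 degrees). A call has 1 to 5 rows; each row shifts and turns the commanded pose from where the row before left it; what a row does not reach is not made up. A row lasts 1/8 s, in which the tool goes at most 62.5 mm and 10.7 degrees, less where a joint would pass 70% of its speed; a pose out of reach is approached as far as the arm can. A call is refused whole if a number of a shift passes 1 or a number of a turn 1, either way. A call with a gripper value outside its range is refused whole. OPENING is the finger opening in mm, from 0 to 85.4, set as the call begins (- or left out, the last holds). The fingers move at their own pace and stop on an object; the grip force is fixed at half the most. Time passes only in rows, so rows that do not move let the fingers close. It gives the time, the measured TCP pose, the force, the opening and the grip force at its end, in the units of the state.
- bot.read_state(): the state, without advancing time (a new reading comes with each control period).
- cams.camera(name): name is "scene" or "top"; returns a dict with "pixels" (384x512x3 uint8, red, green, blue), "z_map" (384x512 float32, m along the optical axis (not along the pixel's ray), 0 where there is no reading), "vertical_fov" (degrees; the focal length in pixels is half the picture's height over the tangent of half this angle, whatever the lens; pixels are square), "cx", "cy" (the principal point, pixels), "origin" and "attitude" of the camera in the world. Camera axes: x right, y down, z forward; pixel columns grow to the right and rows downward; lengths in m; the calibration is good to about 2 mm. A picture is of the moment at which its call begins.
- bot.job_done(): hands the job in; it is judged then, once.
The state is a dict: "time": time; "q": joint angles; "dq": joint speeds; "joint_efforts": joint torques, N m; "ee_pos": TCP position; "ee_rot": TCP orientation; "ft_force": force on the tool from outside, world axes, zero at the start; "torque": the same for the moment, N m; "width": finger opening in m; "grasp_force": force on a finger pad.
Only numpy, scipy, OpenCV 4.12 (cv2) and the standard library are available. Lean on these libraries where they do the work, as an engineer would, in place of code of your own. Each camera call takes 0.05 s, during which the arm holds its last target. There are 200 camera calls.

### The job

Take the wooden push stick and, with its nose behind the short heel of cheese (never with the fingers), push the cheese along the slicer's chute, in under the guard and past the sprung hold-down, until it rests snugly against the thickness gauge plate beyond the knife. Push gently: the gauge plate is only clamped by a thumbscrew and must keep its setting. Then draw the stick back out and lay it flat on the bar beside the slicer.

Things in the scene. Friction and masses are not known exactly. Their poses are not given: they have to be found in the camera images.
- slicer: Bench slicer fixed on the bar: wooden base 370 x 132 mm, steel bed 30 mm above the bar. Its x axis is the feed direction (to the robot's right), y points away from the robot, z up. Origin: on the bar under the middle of the guard's mouth. Bed from x = -194 to +158 mm; knife slot across it at x = 80.
- chute_end (a point): Middle of the chute's wide end on the bed, at slicer x = -180 mm, z = 30. Two steel fences, 16 mm high and 6 mm thick, guide the cheese: inner faces 82 mm apart here, closing evenly to 50 mm at x = -20, then parallel to x = +74.
- guard_mouth (a point): Middle of the guard's mouth on the bed (slicer x = 0, z = 30). The guard is a steel hood with a clear top, x = 0 to 72, 67 mm wide, 77 mm high over the bed; its mouth is 45 mm high. Under it a sprung paddle hangs to 34 mm over the bed at x = 53: it meets the cheese's leading edge at x = 40 to 45 and presses with about 3 N, so that feeding takes 2 to 8 N of push from there on.
- gauge_carrier (a point): Middle of the gauge's aluminium carrier, fixed on the bed at slicer x = 149 mm. From it two rods hold the gauge plate (steel, 46 mm wide, 38 mm high, square to the feed) with its face somewhere from x = 92 to 117 mm, set differently each time and not measured: it has to be felt. Stiff contact; its thumbscrew clamp slips at about 16 N.
- knife_handle (a point): End of the wooden handle of the slicer's knife, parked open: the knife slants up and back from its pivot at slicer x = 80, y = 52 mm to this point at x = 80, y = 144, 188 mm above the bar. Keep clear of it.
- cheese: Short heel of hard cheese, pale yellow with a brown rind on top and at its rear end, a block 75 x 46 x 40 mm (along its x, y, z), about 0.15 kg. Origin: centre of its underside, x towards its leading end. It lies loose on the slicer's bed in the wide part of the chute, a little askew.
- cheese_nose (a point): Middle of the cheese's leading end face, 37.5 mm ahead of its origin and 20 mm up; x out of the face.
- cheese_tail (a point): Middle of the cheese's rear end face, 37.5 mm behind its origin and 20 mm up.
- push_stick: Wooden push stick lying on the bar to the right of the slicer: a flat shoe 175 mm long (along its x), 28 mm wide and 24 mm high with an upright handle. Origin: on its sole, under the middle of the handle; x towards its nose, z up. The shoe runs from x = -50 to x = +125 mm. The handle is a block 40 mm long and 24 mm thick (along y) that rises to 70 mm above the sole. About 0.14 kg.
- stick_nose (a point): Middle of the push stick's flat front face, 125 mm ahead of its origin, 12 mm above its sole.
- stick_handle (a point): Place to grip the push stick's handle across its 24 mm thickness: above the origin, 47 mm over the sole.
- pepper_mill: Bystander: wooden pepper mill, 52 mm wide and 112 mm high, at the back of the bar.
- corkscrew: Bystander: corkscrew lying at the left front of the bar.
- cork_1: Bystander: small cork standing upright (22 mm wide, 42 mm high) in front of the slicer.
- matchbox: Bystander: matchbox, 55 x 65 x 14 mm, lying in front of the slicer.
- jigger: Bystander: steel jigger (spirit measure), 43 mm wide and 76 mm high, standing in front of the slicer at the left.
Things that resemble listed ones, but are neither listed nor needed, are in the scene too. Leave any green look-alike of the push_stick alone.

How it is judged:
By the outcome, as a careful person would: the job done as asked, in the order asked, and still so for the second after the job is handed in, with the robot touching nothing.
It also fails if it takes over 72 s, if anything falls off the work surface, if the arm or the gripper's body presses on something with over 40 N, if the wrist force passes 120 N, or if a joint passes its speed limit or range.

## Working session

There is one attempt and no reset: what is moved stays moved. The work goes in short steps, Python scripts to look and compute and a shell command to move; the robot and the scene stay as the last step left them, time stands still between calls to the robot, and variables do not carry over. Pictures are saved under pics/ and viewed, at most 10 in all, crops included, and the job is handed in when it is done.

```bash
mkdir -p pics; ls; python3 - <<'E'
from workcell import bot,cams
import cv2,numpy as np
print(bot.read_state())
for n in("scene","top"):
    c=cams.camera(n); np.savez(f"pics/{n}0.npz",**c)
    cv2.imwrite(f"pics/{n}0.png",cv2.resize(c["pixels"][:,:,::-1],(800,600),interpolation=cv2.INTER_CUBIC))
    print(n,{k:v for k,v in c.items() if k not in("pixels","z_map")})
E
```

```text
pics
{'time': 0.0, 'q': array([-1.25142072e+00,  3.53664373e-01,  1.63418818e+00, -2.70587387e-06,
        1.15517961e+00, -2.44424159e-03]), 'dq': array([ 5.50010228e-04, -1.59549834e-03,  1.07484566e-03,  4.43115803e-05,
        5.11047279e-04,  2.55368653e-06]), 'joint_efforts': array([-4.23548427e-04, -6.05252481e+01, -3.42065191e+01, -9.28525856e-05,
        9.41554550e-03,  1.10214353e-05]), 'ee_pos': array([ 0.19750637, -0.59246854,  0.2475284 ]), 'ee_rot': array([-3.09960625e+00, -5.03108817e-01,  3.60494487e-04]), 'ft_force': array([-0.46613422,  0.50222703,  0.11554915]), 'torque': array([ 0.05199457, -0.00137209,  0.00316352]), 'grasp_force': 0.0, 'width': 0.08564173239462211}
scene {'vertical_fov': 52.04955212570261, 'cx': 253.31184089274004, 'cy': 190.47573223386914, 'origin': array([-0.35470564,  0.75697707,  0.97358655]), 'attitude': array([-0.94432174,  2.3027032 , -1.23511804])}
top {'vertical_fov': 44.967088196825046, 'cx': 253.38905719871485, 'cy': 194.63737468290316, 'origin': array([-0.85722645, -0.49051554,  1.93578036]), 'attitude': array([-2.04500453,  1.52934676, -0.55601031])}
```

View pics/scene0.png

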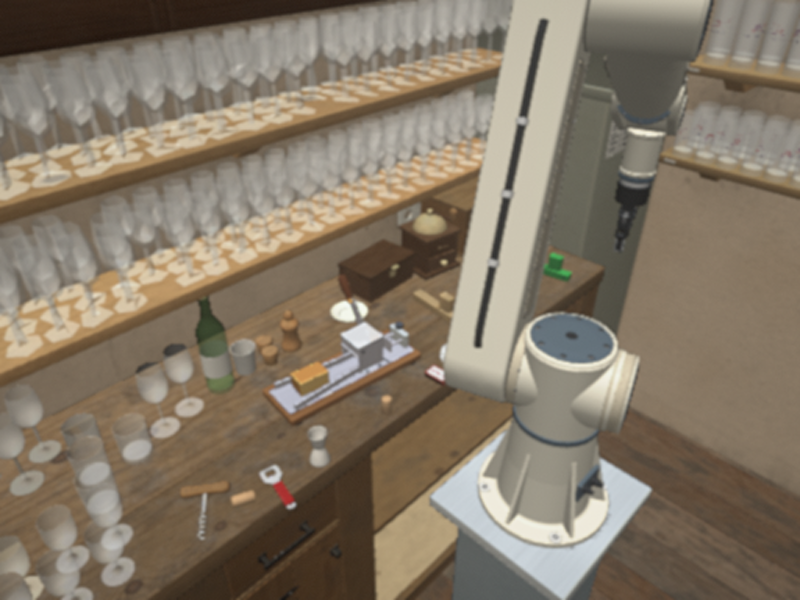

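View pics/top0.png

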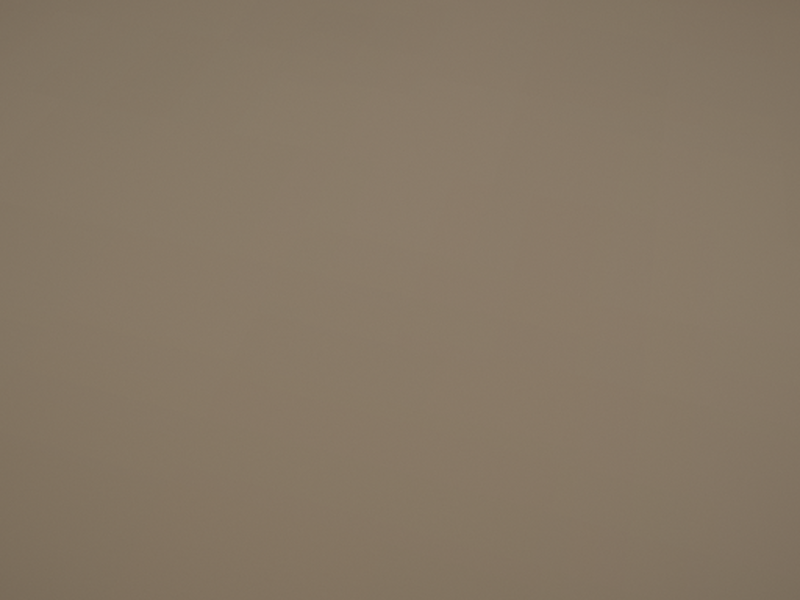

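The scene view shows the slicer around (340,375), the cheese at (310,377) and a beige stick at (440,300), partly hidden by the arm. A green look-alike is at (557,267). The top view shows only a bare surface, so I'll check its depth and enlarge the scene.

```bash
cat > h.py <<'E'
import numpy as np,cv2
from scipy.spatial.transform import Rotation as R
def cam(n):
    from workcell import cams
    return cams.camera(n)
def pts(c):
    H,W=c["z_map"].shape; f=H/2/np.tan(np.radians(float(c["vertical_fov"]))/2)
    u,v=np.meshgrid(np.arange(W),np.arange(H)); z=c["z_map"]
    d=np.stack([(u-c["cx"])/f,(v-c["cy"])/f,np.ones_like(z)],-1)
    A=R.from_rotvec(c["attitude"]).as_matrix()
    P=(d*z[...,None])@A.T+c["origin"]
    P[z==0]=np.nan
    return P,d@A.T
def ray(c,u,v,h):
    H=c["z_map"].shape[0]; f=H/2/np.tan(np.radians(float(c["vertical_fov"]))/2)
    d=R.from_rotvec(c["attitude"]).apply([(u-c["cx"])/f,(v-c["cy"])/f,1])
    return c["origin"]+d*(h-c["origin"][2])/d[2]
def proj(c,p):
    H=c["z_map"].shape[0]; f=H/2/np.tan(np.radians(float(c["vertical_fov"]))/2)
    q=R.from_rotvec(c["attitude"]).inv().apply(np.asarray(p)-c["origin"])
    return q[...,:2]/q[...,2:]*f+[c["cx"],c["cy"]]
def crop(c,x0,x1,y0,y1,k,fn):
    cv2.imwrite(fn,cv2.resize(c["pixels"][y0:y1,x0:x1,::-1],None,fx=k,fy=k,interpolation=cv2.INTER_CUBIC))
E
python3 - <<'E'
from h import *
t=dict(np.load("pics/top0.npz")); P,_=pts(t); print(P[::96,::128].round(2).tolist(), (t["z_map"]>0).mean())
c=dict(np.load("pics/scene0.npz")); P,_=pts(c)
for u,v in [(200,220),(100,300),(272,187),(287,190),(357,170),(198,236),(230,215),(320,190),(240,240)]: print(u,v,P[v,u].round(3))
crop(c,165,305,170,275,5.7,"pics/crop0.png")
E
```

```text
[[[-0.61, -0.24, 1.76], [-0.58, -0.32, 1.76], [-0.55, -0.41, 1.76], [-0.52, -0.5, 1.76]], [[-0.7, -0.3, 1.76], [-0.68, -0.37, 1.76], [-0.65, -0.44, 1.76], [-0.63, -0.51, 1.76]], [[-0.76, -0.34, 1.76], [-0.74, -0.4, 1.76], [-0.72, -0.46, 1.76], [-0.71, -0.51, 1.76]], [[-0.8, -0.37, 1.76], [-0.79, -0.42, 1.77], [-0.77, -0.47, 1.76], [-0.76, -0.52, 1.76]]] 0.9960784912109375
200 220 [ 0.681  0.017 -0.   ]
100 300 [ 0.585  0.498 -0.001]
272 187 [ 0.614 -0.339  0.024]
287 190 [ 0.506 -0.311  0.071]
357 170 [ 0.412 -0.701  0.042]
198 236 [0.538 0.134 0.071]
230 215 [0.516 0.    0.104]
320 190 [0.102 0.06  0.433]
240 240 [0.456 0.009 0.025]
```

View pics/crop0.png

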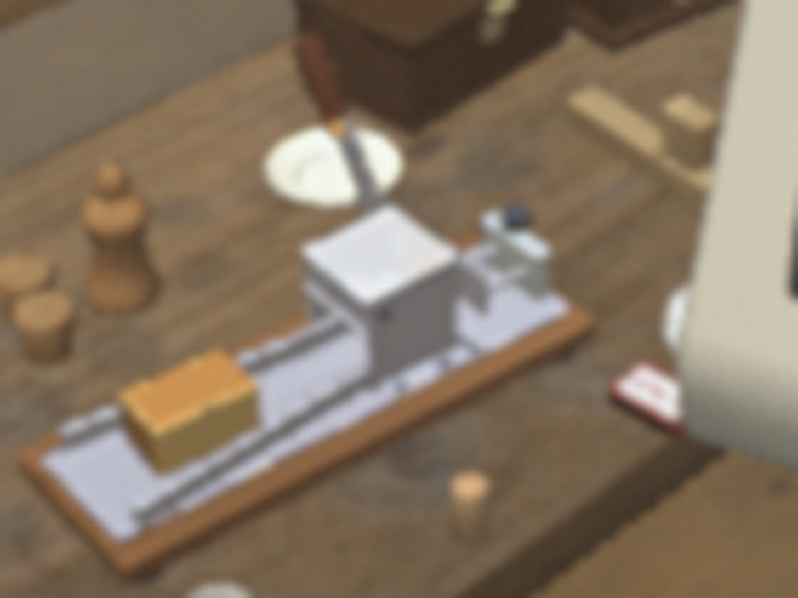

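```bash
cat > fit.py <<'E'
from h import *
def rect(P,m,name):
    q=P[m]; r=cv2.minAreaRect((q[:,:2]*1000).astype(np.float32))
    print(name,m.sum(),"c",np.round(r[0],1),"size",np.round(r[1],1),"ang",round(r[2],2),"z med",np.median(q[:,2]).round(4),"box",cv2.boxPoints(r).round(0).tolist()); return r
def biggest(m):
    n,l,s,_=cv2.connectedComponentsWithStats(m.astype(np.uint8)); k=1+s[1:,4].argmax(); return l==k
E
python3 - <<'E'
from fit import *
c=dict(np.load("pics/scene0.npz")); P,_=pts(c); Z=P[...,2]; hsv=cv2.cvtColor(c["pixels"],cv2.COLOR_RGB2HSV)
U,V=np.meshgrid(np.arange(512),np.arange(384))
w=(U>262)&(U<300)&(V>180)&(V<210)&(P[...,0]>.3)
rect(P,biggest(w&(abs(Z-.024)<.004)),"shoe top"); rect(P,biggest(w&(abs(Z-.07)<.004)),"handle top")
s=(U>165)&(U<275)&(V>195)&(V<275)
rect(P,biggest(s&(Z>.022)&(Z<.034)),"base+bed")
rect(P,biggest(s&(abs(Z-.03)<.0025)&(hsv[...,1]<60)),"bed")
ch=s&(abs(Z-.07)<.004)&(U<214)&(V>225); rect(P,biggest(ch),"cheese top")
rect(P,biggest(s&(abs(Z-.107)<.004)),"guard top")
np.save("pics/P.npy",P)
for v in range(182,206): print(v,[ (int(z*1000) if z==z else -1) for z in Z[v,264:292]])
E
```

```text
shoe top 86 c [ 560.  -317.2] size [ 31.1 155. ] ang 81.43 z med 0.0239 box [[481.0, -321.0], [634.0, -344.0], [639.0, -313.0], [486.0, -290.0]]
handle top 27 c [ 515.3 -316.1] size [23.4 38.5] ang 86.41 z med 0.0683 box [[495.0, -327.0], [534.0, -329.0], [535.0, -306.0], [497.0, -303.0]]
base+bed 1113 c [517.1  49.6] size [371.4 134.1] ang 83.98 z med 0.0286 box [[431.0, -128.0], [564.0, -142.0], [603.0, 227.0], [470.0, 241.0]]
bed 176 c [542.  198.2] size [92.1 78.5] ang 14.96 z med 0.03 box [[487.0, 224.0], [508.0, 148.0], [597.0, 172.0], [576.0, 248.0]]
cheese top 187 c [530.6 140.4] size [77.1 50.2] ang 83.39 z med 0.0702 box [[501.0, 105.0], [551.0, 99.0], [560.0, 176.0], [510.0, 182.0]]
guard top 245 c [514.   -3.2] size [77.6 72.9] ang 81.57 z med 0.1066 box [[472.0, -36.0], [544.0, -47.0], [556.0, 30.0], [484.0, 41.0]]
182 [2, 0, 2, 0, 0, 0, 0, -1, -1, 1, 0, 2, 0, 0, 5, 1, 0, 0, -1, 4, -5, -2, 0, 4, -1, -5, -1, 6]
183 [-1, 2, 0, 0, -3, 0, 0, 1, 0, -2, 2, -1, 0, 0, 2, 2, -3, 0, 0, -5, 0, 0, 0, 1, 2, 4, -1, 1]
184 [-1, -2, 5, 0, -3, 1, -3, 0, -3, 1, 3, 0, -2, -6, 0, -4, 1, 3, 
[... 1629 characters left out ...]
1, 5, 6, 5, 13, 13, 16, 25, 20, 28, 28, 33, 29, 27, 390, 393]
200 [1, 0, 0, 1, 1, -6, -2, 0, 0, 0, -1, 1, -1, -4, 2, 3, 9, 9, 15, 16, 21, 24, 24, 24, 23, 25, 388, 391]
201 [1, 1, 0, -3, 0, -2, -1, -3, 0, -5, 0, -3, 2, 0, 4, 1, 3, 10, 9, 16, 12, 17, 18, 24, 21, 25, 387, 388]
202 [-1, 1, 2, -1, -1, 1, -5, 0, -3, -2, 0, 2, 2, 0, 0, -2, -2, 0, 7, 7, 9, 16, 18, 21, 22, 30, 387, 386]
203 [-6, 2, -1, 1, -2, 0, 0, 0, 1, 1, -1, -1, 0, -2, -2, 2, -1, -2, 3, 4, 8, 9, 10, 16, 18, 20, 385, 383]
204 [2, -2, -4, -1, -2, 3, -1, -1, 0, -2, -4, -1, 1, 0, 1, -2, -3, -1, -3, 0, 1, 5, 6, 9, 12, 378, 381, 381]
205 [-3, -2, -1, 0, 0, 0, -1, 0, -2, 0, 0, 1, 0, -3, 1, 0, -1, 2, -3, 0, 1, -1, 0, 2, 11, 378, 377, 378]
```

```bash
python3 - <<'E'
from fit import *
c=dict(np.load("pics/scene0.npz")); P=np.load("pics/P.npy"); Z=P[...,2]
U,V=np.meshgrid(np.arange(512),np.arange(384))
s=(U>160)&(U<280)&(V>190)&(V<280)
d=np.array([-.1051,-.9945]); n=np.array([.9945,-.1051]); O=np.array([.5152,.0317])
X=(P[...,:2]-O)@d*1000; Y=(P[...,:2]-O)@n*1000
m=s&(Z>.042)&(Z<.05)&(abs(Y)<55)
for a in range(-190,100,20):
    for sg in(1,-1):
        k=m&(X>a)&(X<a+20)&(sg*Y>15)&((a>-70)|(abs(Y)>26))
        if k.sum(): print(a+10,sg,k.sum(),np.median(Y[k]).round(1),end=" | ")
print()
g=s&(abs(Z-.107)<.005); print("guard x",np.percentile(X[g],[2,98]),"y",np.percentile(Y[g],[2,98]))
b=s&(Z>.02)&(Z<.034)&(abs(Y)<75)
for a in range(-190,170,30):
    k=b&(X>a)&(X<a+30); print(a,k.sum(),Y[k].min().round(),Y[k].max().round(),end=" | ")
k=b; print("\nbase x",np.percentile(X[k],[.3,99.7]))
ch=s&(Z>.066)&(Z<.075)&(U<214)&(V>225)
r=cv2.minAreaRect(np.stack([X[ch],Y[ch]],1).astype(np.float32)); print("cheese slicer frame",r)
q=np.stack([X[ch],Y[ch]],1); print("median centre",(np.percentile(q,2,0)+np.percentile(q,98,0))/2)
for a in range(-150,-70,10):
    k=ch&(X>a)&(X<a+10); print(a,k.sum(),np.percentile(Y[k],[3,97]).round(1) if k.sum() else "",end=" | ")
# obstacles
G=np.zeros((60,100))
x=P[...,0];y=P[...,1]; ok=(x>.3)&(x<.9)&(y>-.5)&(y<.5)&(Z>-.02)&(U<300)
gi=((x[ok]-.3)/.02).astype(int); gj=((y[ok]+.5)/.02).astype(int); H=np.full((30,50),-1.); np.maximum.at(H,(gi,gj),Z[ok])
print("\nheights cm; rows x from .88 down to .30; cols y from +.5 (left) to -.5")
for i in range(29,-1,-1): print("%.2f"%(.3+.02*i)," ".join("%2s"%("." if h<-.5 else int(round(h*100)) if h>.008 else 0) for h in H[i,::-1]))
E
```

```text
-180 1 2 46.0 | -180 -1 6 -42.2 | -160 1 9 44.8 | -160 -1 10 -40.7 | -140 1 5 43.2 | -140 -1 11 -37.4 | -120 -1 8 -34.6 | -100 -1 8 -34.2 | -80 -1 10 -32.5 | -60 1 2 31.5 | -60 -1 9 -30.6 | -40 1 6 31.5 | -40 -1 8 -28.3 | -20 1 10 30.4 | -20 -1 8 -26.2 | 0 1 9 31.7 | 0 -1 8 -29.8 | 20 1 8 32.7 | 20 -1 8 -32.3 | 40 -1 10 -30.4 | 60 -1 9 -32.7 | 80 -1 2 -31.8 | 100 -1 2 -17.6 | 
guard x [-58.4651612   81.32059496] y [-33.19867233 187.63226615]
-190 203 -65.0 67.0 | -160 126 -64.0 69.0 | -130 78 -64.0 -12.0 | -100 73 -64.0 -15.0 | -70 104 -64.0 66.0 | -40 146 -67.0 67.0 | -10 133 -66.0 68.0 | 20 76 -67.0 32.0 | 50 58 -67.0 -30.0 | 80 87 -65.0 9.0 | 110 90 -66.0 2.0 | 140 80 -66.0 63.0 | 
base x [-202.51385714  167.65981908]
cheese slicer frame ((-139.7237548828125, -73.62276458740234), (229.93020629882812, 82.7321548461914), 68.61906433105469)
median centre [-141.09874307  -71.28662475]
-150 25 [-15.4  27.6] | -140 22 [-16.3  24.6] | -130 29 [-19.2  24.4] | -120 23 [-15.1  26.6] | -110 24 [-17.9  26.5] | -100 25 [-17.1  24.2] | -90 22 [-16.3  23.5] | -80 21 [-13.9  23.8] | 
heights cm; 
[... 4008 characters left out ...]
 0  0  0  0  0  0  2  2  1  0  1  .  .  .  .  .  .  .  .  .  .  .  .  .  .  .  .
0.36  0  0  0  2  2  0  1  1  0  0  0  8  6  8  0  0  0  0  0  0  0  4  5  0  0  0  0  0  0  2  2  2  0  .  .  .  .  .  .  .  .  .  .  .  .  .  .  .  .  .
0.34  0  0  0  0  0  0  2  1  0  0  0  8  8  7  0  0  0  0  0  0  0  4  4  0  0  0  0  0  0  2  2  .  .  .  .  .  .  .  .  .  .  .  .  .  .  .  .  .  .  .
0.32  0  0  0  0  0  0  2  1  0  0  0  0  0  0  0  0  0  0  0  0  0  0  0  0  0  0  0  0  0  1  1  0  .  .  .  .  .  .  .  .  .  .  .  .  .  .  .  .  .  .
0.30  .  .  .  .  .  .  1  1  .  .  .  .  .  .  .  .  .  .  .  .  .  .  .  .  .  .  .  .  .  .  .  .  .  .  .  .  .  .  .  .  .  .  .  .  .  .  .  .  .  .
```

Depth puts the bed at 30 mm, the cheese top at 70 mm, the shoe top at 24 mm and the handle top at 69 mm, which all match the text.

Two things resemble the push stick:
- **Wooden:** pixels (268–292, 186–204), shoe about 28 mm wide with a 23x38 mm handle top. This is the one that fits.
- **Green:** (357,170). This is the look-alike to leave alone.

Crop0, already enlarged, shows the wooden one with its long shoe and upright block. I'll move above it.

```bash

python3 -m inch '[[0.2,0.18,0,0,0,1],[0.2,0.18,0,0,0,1],[0.2,0.18,0,0,0,1],[0.2,0.18,0,0,0,1],[0.2,0.18,0,0,0,1]]' 85
python3 -m inch '[[0.2,0.18,0,0,0,1],[0.2,0.18,0,0,0,1],[0.2,0.18,0,0,0,1],[0.2,0.18,0,0,0,1],[0.2,0.18,0,0,0,1]]'
python3 -m inch '[[0.2,0.18,0,0,0,1],[0.2,0.18,0,0,0,1],[0.2,0.18,0,0,0,1],[0.2,0.18,0,0,0,1],[0.2,0.18,0,0,0,1]]'
python3 -m inch '[[0.2,0.18,0,0,0,1],[0.2,0.18,0,0,0,1],[0.2,0.18,0,0,0,1],[0.2,0.18,0,0,0,1],[0.2,0.18,0,0,0,1]]'
python3 -m inch '[[0.2,0.18,0,0,0,1],[0.2,0.18,0,0,0,1],[0.2,0.18,0,0,0,1],[0.2,0.18,0,0,0,1],[0.2,0.18,0,0,0,1]]'
cat >> h.py <<'E'
def st():
    from workcell import bot
    s=bot.read_state(); M=R.from_rotvec(s["ee_rot"]).as_matrix()
    print("t%.2f pos(mm)"%s["time"],(s["ee_pos"]*1000).round(1),"toolx deg %.1f"%np.degrees(np.arctan2(M[1,0],M[0,0])),"tilt",np.degrees(M[:2,2]).round(1),"F",s["ft_force"].round(2),"w %.1f g %.0f"%(s["width"]*1000,s["grasp_force"]),"q",s["q"].round(2)); return s
E
python3 - <<'E'
from fit import *
st()
c=cam("scene"); np.savez("pics/scene1.npz",**c); crop(c,165,325,165,285,5,"pics/crop1.png")
E
```

```text
time: 0.72
ee_pos: [0.2579, -0.5383, 0.2479]
ee_rot: [-2.862, -1.293, 0.0]
ft_force: [1.0, -0.5, -0.5]
width: 0.0847
grasp_force: 0.0
time: 1.35
ee_pos: [0.3179, -0.4843, 0.2479]
ee_rot: [-2.43, -1.99, -0.0]
ft_force: [-0.8, -0.9, 0.6]
width: 0.0849
grasp_force: 0.0
time: 1.98
ee_pos: [0.3779, -0.4303, 0.2479]
ee_rot: [-1.832, -2.551, -0.0]
ft_force: [0.4, 0.4, 0.1]
width: 0.0851
grasp_force: 0.0
time: 2.6
ee_pos: [0.4379, -0.3764, 0.2479]
ee_rot: [-1.109, -2.938, -0.0]
ft_force: [0.0, 0.4, -0.4]
width: 0.0848
grasp_force: 0.0
time: 3.22
ee_pos: [0.4978, -0.3224, 0.2479]
ee_rot: [-0.311, -3.125, -0.001]
ft_force: [0.1, 0.3, 0.3]
width: 0.0848
grasp_force: 0.0
t3.23 pos(mm) [ 497.8 -322.4  247.9] toolx deg 168.6 tilt [-0.  0.] F [0.15 0.32 0.31] w 84.8 g 0 q [-0.58  0.3   1.7  -0.    1.13 -1.95]
```

View pics/crop1.png

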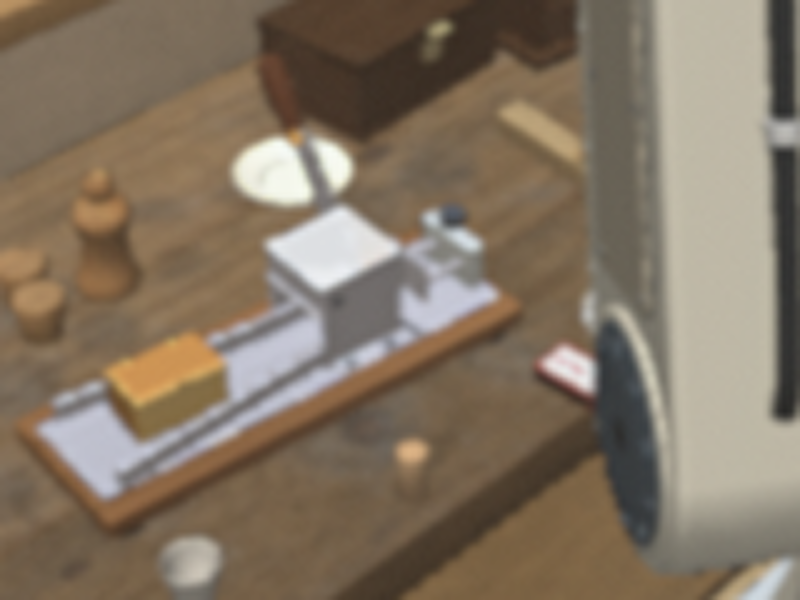

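The crop shows the slicer unchanged and the cheese around (165,385) in the crop. The arm now hides the stick's handle, so I'll use the first measurement.

```bash

python3 -m inch '[[0.295,0.1,0,0,0,0.65],[0,0,-0.7,0,0,0],[0,0,-0.7,0,0,0],[0,0,-0.6,0,0,0],[0,0,-0.5,0,0,0]]' >/dev/null
python3 -m inch '[[0,0,-0.4,0,0,0],[0,0,-0.3,0,0,0],[0,0,-0.1,0,0,0],[0,0,0,0,0,0]]' >/dev/null
python3 -c "from h import *;st()"
python3 -m inch '[[0,0,0,0,0,0],[0,0,0,0,0,0],[0,0,0,0,0,0],[0,0,0,0,0,0],[0,0,0,0,0,0]]' 10 >/dev/null
python3 -c "from h import *;st()"
python3 -m inch '[[0,0,0,0,0,0],[0,0,0,0,0,0],[0,0,0,0,0,0]]' >/dev/null
python3 -c "from h import *;st()"
```

```text
t4.40 pos(mm) [ 515.4 -317.    50.4] toolx deg 172.3 tilt [-0.  0.] F [-0.1   0.14  0.53] w 85.1 g 0 q [-0.55  0.57  1.81 -0.    0.76 -1.99]
t5.03 pos(mm) [ 515.6 -317.1   50.7] toolx deg 172.3 tilt [ 0. -0.] F [-1.23 -0.14  5.77] w 23.5 g 60 q [-0.55  0.57  1.81 -0.    0.76 -1.99]
t5.40 pos(mm) [ 515.7 -317.2   50.8] toolx deg 172.3 tilt [ 0. -0.] F [-0.66  0.75  5.45] w 23.2 g 60 q [-0.55  0.57  1.81 -0.    0.76 -1.99]
```

```bash

python3 -m inch '[[0,0,0.2,0,0,0],[0,0,0.5,0,0,0],[0,0,0.5,0,0,0],[0,0,0.6,0,0,0],[0,0,0.6,0,0,0]]' >/dev/null
python3 -c "from h import *;st()"
python3 -m inch '[[-0.5,0,0,0,0,-0.9],[-0.5,0,0,0,0,-1],[-0.5,0,0,0,0,-1],[-0.5,0,0,0,0,-1],[-0.5,0,0,0,0,-1]]' >/dev/null
python3 -m inch '[[0,0.5,0,0,0,-1],[0,0.5,0,0,0,-1],[0,0.5,0,0,0,-1],[0,0.5,0,0,0,-1],[0,0.5,0,0,0,-1]]' >/dev/null
python3 -m inch '[[0,0.6,0,0,0,-1],[0,0.6,0,0,0,-1],[0,0.6,0,0,0,-1],[0,0.6,0,0,0,-1],[0,0.6,0,0,0,-0.8]]' >/dev/null
python3 -m inch '[[0,0.6,0,0,0,0],[0,0.6,0,0,0,0],[0,0.6,0,0,0,0],[0,0.6,0,0,0,0],[0,0.6,0,0,0,0]]' >/dev/null
python3 -m inch '[[0.4,0.4,0,0,0,0],[0.5,0.4,0,0,0,0],[0.5,0.4,0,0,0,0],[0.5,0.4,0,0,0,0],[0.5,0.4,0,0,0,0]]' >/dev/null
python3 -c "from h import *;st()"
```

```text
t6.03 pos(mm) [ 515.  -316.7  195.7] toolx deg 172.3 tilt [-0.  0.] F [-0.64  0.47 -2.04] w 23.4 g 59 q [-0.55  0.38  1.73  0.    1.04 -1.99]
t9.15 pos(mm) [510.  313.8 194.5] toolx deg 84.1 tilt [-0. -0.] F [ 0.49  0.7  -1.23] w 23.1 g 59 q [0.55 0.37 1.74 0.   1.03 0.65]
```

Now I'll look at the held stick. It's at heading −95.9° if the pads aligned it.

```bash

python3 -m inch '[[0.5,0.1,0,0,0,0],[0.125,0.035,0,0,0,0],[0,0,0,0,0,0],[0,0,0,0,0,0]]' >/dev/null
python3 - <<'E'
from fit import *
s=st(); c=cam("scene"); np.savez("pics/scene2.npz",**c); P,_=pts(c); Z=P[...,2]; np.save("pics/P2.npy",P)
h=cv2.cvtColor(c["pixels"],cv2.COLOR_RGB2HSV); z0=s["ee_pos"][2]-.0508; print("sole",z0)
crop(c,100,260,150,270,5,"pics/crop2.png")
x,y=P[...,0],P[...,1]
m=(abs(Z-z0-.024)<.005)&(x>.5)&(x<.6)&(y>.15)&(y<.4); 
r=rect(P,biggest(m),"shoe top")
b=biggest(m); 
for a in np.arange(.18,.36,.02):
    k=b&(y>a)&(y<a+.02)
    if k.sum(): print(round(a+.01,2),k.sum(),(np.percentile(x[k],[5,95])*1000).round(1))
print("nose y",(y[b].min()*1000).round(1))
E
```

```text
t9.65 pos(mm) [545.7 320.7 194.3] toolx deg 84.1 tilt [-0.1 -0. ] F [ 0.88  0.2  -1.23] w 23.2 g 60 q [0.53 0.42 1.66 0.   1.06 0.63]
sole 0.14347702617512326
shoe top 296 c [540.8 281.8] size [174.1  31.7] ang 84.74 z med 0.167 box [[517.0, 197.0], [549.0, 194.0], [565.0, 367.0], [533.0, 370.0]]
0.19 10 [524.3 547. ]
0.21 34 [522.3 547.5]
0.23 36 [524. 549.]
0.25 42 [525.5 548.3]
0.27 36 [526.2 552.6]
0.29 29 [528.2 550.1]
0.31 17 [527.6 536.4]
0.33 24 [530.8 553.4]
0.35 47 [533.2 557.7]
nose y 194.3
```

View pics/crop2.png

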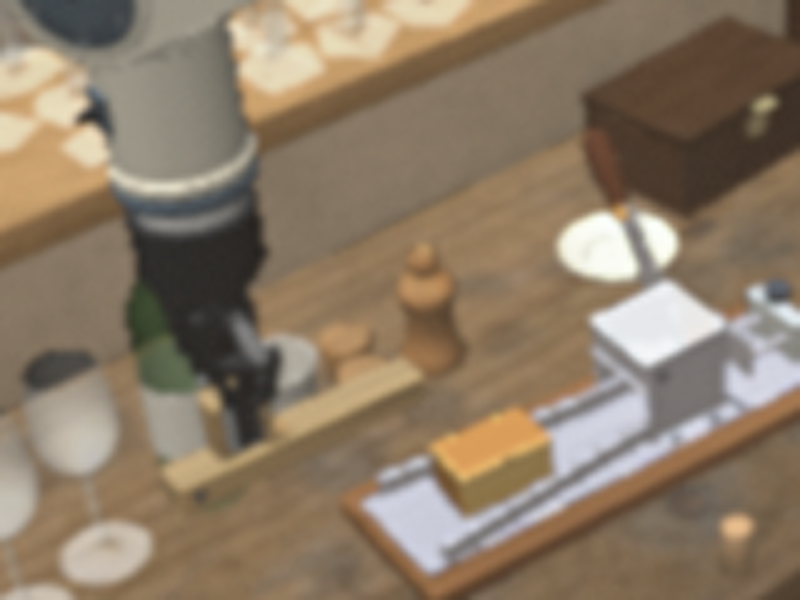

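The stick is held straight. Its nose is at about (415,375) in the crop, 18 mm behind the cheese tail at (450,490), and heading and position agree with the arm. I'll lower it behind the cheese and estimate the gauge position from depth as a prior.

```bash

python3 -m inch '[[0,0,-0.5,0,0,-0.1],[0,0,-0.5,0,0,0],[0,0,-0.4,0,0,0],[0,0,-0.3,0,0,0],[0,0,-0.15,0,0,0]]' >/dev/null
python3 -m inch '[[0,0,0,0,0,0],[0,0,0,0,0,0]]' >/dev/null
cat > ck.py <<'E'
# prints slicer-frame stick nose X (TCP+125), lateral Y, height, and push force; exit 1 if push exceeds argv[1]
import sys; from h import *; from workcell import bot
s=bot.read_state(); d=np.array([-.1051,-.9945]); n=np.array([.9945,-.1051])
p=s["ee_pos"][:2]*1000-[516.9,31.5]; f=-s["ft_force"][:2]@d
print("t%.2f nose %.1f Y %.1f z %.1f push %.2f F %s w %.1f"%(s["time"],p@d+125,p@n,s["ee_pos"][2]*1000,f,s["ft_force"].round(1),s["width"]*1000))
sys.exit(f>float(sys.argv[1]) if len(sys.argv)>1 else 0)
E
python3 ck.py
python3 - <<'E'
from fit import *
c=dict(np.load("pics/scene2.npz")); P=np.load("pics/P2.npy"); Z=P[...,2]
d=np.array([-.1051,-.9945]); n=np.array([.9945,-.1051]); O=np.array([.5169,.0315])
X=(P[...,:2]-O)@d*1000; Y=(P[...,:2]-O)@n*1000
m=(Z>.035)&(Z<.1)&(X>76)&(X<165)&(abs(Y)<40)
for v,u in np.argwhere(m): print((u,v),int(X[v,u]),int(Y[v,u]),int(Z[v,u]*1000),end="; ")
E
```

```text
t10.57 nose -166.6 Y -0.2 z 84.2 push 0.74 F [ 0.3  0.7 -1.1] w 23.4
(np.int64(254), np.int64(206)) 150 8 86; (np.int64(255), np.int64(206)) 151 4 88; (np.int64(256), np.int64(206)) 155 3 86; (np.int64(257), np.int64(206)) 158 0 86; (np.int64(251), np.int64(207)) 155 32 65; (np.int64(252), np.int64(207)) 152 23 72; (np.int64(253), np.int64(207)) 141 4 87; (np.int64(254), np.int64(207)) 145 3 86; (np.int64(255), np.int64(207)) 145 -3 90; (np.int64(256), np.int64(207)) 153 0 84; (np.int64(257), np.int64(207)) 156 -1 84; (np.int64(250), np.int64(208)) 147 29 66; (np.int64(251), np.int64(208)) 145 21 71; (np.int64(252), np.int64(208)) 150 21 69; (np.int64(253), np.int64(208)) 140 2 85; (np.int64(254), np.int64(208)) 141 -1 86; (np.int64(255), np.int64(208)) 147 0 83; (np.int64(256), np.int64(208)) 149 -4 84; (np.int64(257), np.int64(208)) 152 -7 84; (np.int64(250), np.int64(209)) 141 22 68; (np.int64(251), np.int64(209)) 144 19 68; (np.int64(252), np.int64(209)) 145 14 70; (np.int64(253), np.int64(209)) 135 -2 85; (np.int64(254), np.int64(209)) 139 -4 84; (np.int64(255), np.int64(209)) 1
[... 6207 characters left out ...]
(221)) 101 -9 48; (np.int64(248), np.int64(221)) 105 -10 46; (np.int64(249), np.int64(221)) 103 -18 52; (np.int64(250), np.int64(221)) 107 -19 51; (np.int64(258), np.int64(221)) 142 -25 37; (np.int64(259), np.int64(221)) 146 -26 35; (np.int64(260), np.int64(221)) 147 -31 38; (np.int64(246), np.int64(222)) 103 0 36; (np.int64(247), np.int64(222)) 105 -3 37; (np.int64(248), np.int64(222)) 105 -9 41; (np.int64(249), np.int64(222)) 104 -17 46; (np.int64(250), np.int64(222)) 104 -23 50; (np.int64(248), np.int64(223)) 106 -8 35; (np.int64(249), np.int64(223)) 103 -18 43; (np.int64(250), np.int64(223)) 107 -19 41; (np.int64(250), np.int64(224)) 104 -22 40; (np.int64(250), np.int64(225)) 103 -24 36;
```

The gauge face appears at X ≈ 104 ± 3, so the stick nose should end near 29. First I'll push through the funnel, with force checks between calls.

```bash

I="python3 -m inch"
python3 -m inch '[[-0.0105,-0.0995,0,0,0,0],[-0.0105,-0.0995,0,0,0,0],[-0.0105,-0.0995,0,0,0,0],[-0.0105,-0.0995,0,0,0,0],[-0.0105,-0.0995,0,0,0,0]]' >/dev/null; python3 ck.py 6 &&
python3 -m inch '[[-0.0105,-0.0995,0,0,0,0],[-0.0105,-0.0995,0,0,0,0],[-0.0105,-0.0995,0,0,0,0],[-0.0105,-0.0995,0,0,0,0],[-0.0105,-0.0995,0,0,0,0]]' >/dev/null; python3 ck.py 6 &&
python3 -m inch '[[-0.0105,-0.0995,0,0,0,0],[-0.0105,-0.0995,0,0,0,0],[-0.0105,-0.0995,0,0,0,0],[-0.0105,-0.0995,0,0,0,0]]' >/dev/null; python3 ck.py 6 &&
python3 -m inch '[[-0.0105,-0.0995,0,0,0,0],[-0.0105,-0.0995,0,0,0,0],[-0.0105,-0.0995,0,0,0,0],[-0.0105,-0.0995,0,0,0,0]]' >/dev/null; python3 ck.py 6
python3 - <<'E'
from fit import *
c=cam("scene"); np.savez("pics/scene3.npz",**c); crop(c,130,260,185,275,6,"pics/crop3.png")
E
```

```text
t11.20 nose -136.0 Y -0.4 z 83.4 push 1.69 F [-0.1  1.7 -0.2] w 23.4
t11.20 nose -136.0 Y -0.4 z 83.4 push 1.69 F [-0.1  1.7 -0.2] w 23.4
t11.20 nose -136.0 Y -0.4 z 83.4 push 1.69 F [-0.1  1.7 -0.2] w 23.4
t11.20 nose -136.0 Y -0.4 z 83.4 push 1.69 F [-0.1  1.7 -0.2] w 23.4False
False
False
False
```

View pics/crop3.png

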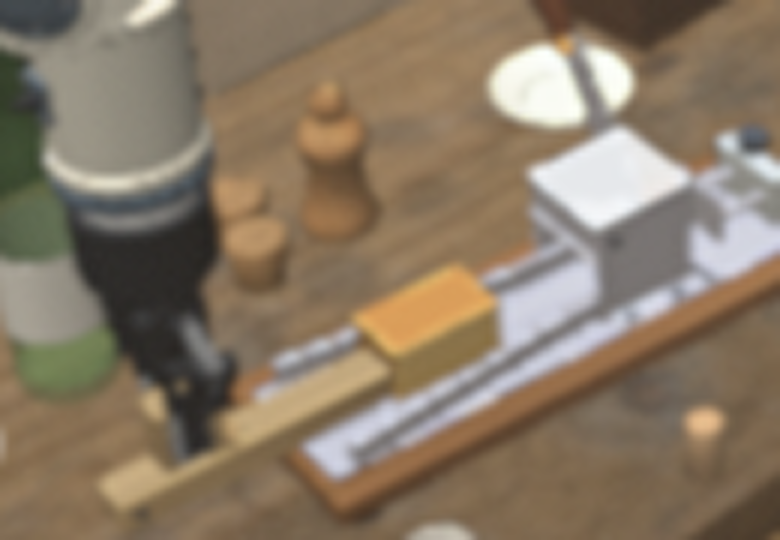

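The nose is seated on the cheese's tail at about (385,365) in the crop and push force is low. My check's exit code was wrong because it returned a numpy bool; I'll fix it and carry on.

```bash
sed -i 's/sys.exit(f>float(sys.argv\[1\]) if len(sys.argv)>1 else 0)/sys.exit(int(f>float(sys.argv[1])))/' ck.py
python3 -m inch '[[-0.0105,-0.0995,0,0,0,0],[-0.0105,-0.0995,0,0,0,0],[-0.0105,-0.0995,0,0,0,0],[-0.0105,-0.0995,0,0,0,0],[-0.0105,-0.0995,0,0,0,0]]' >/dev/null; python3 ck.py 6 &&
python3 -m inch '[[-0.0105,-0.0995,0,0,0,0],[-0.0105,-0.0995,0,0,0,0],[-0.0105,-0.0995,0,0,0,0],[-0.0105,-0.0995,0,0,0,0],[-0.0105,-0.0995,0,0,0,0]]' >/dev/null; python3 ck.py 6 &&
python3 -m inch '[[-0.0105,-0.0995,0,0,0,0],[-0.0105,-0.0995,0,0,0,0],[-0.0105,-0.0995,0,0,0,0],[-0.0105,-0.0995,0,0,0,0],[-0.0105,-0.0995,0,0,0,0]]' >/dev/null; python3 ck.py 6
```

```text
t11.88 nose -105.8 Y -0.7 z 83.3 push 1.57 F [-0.8  1.7  0.2] w 23.4
t12.50 nose -75.7 Y -0.7 z 83.2 push 1.65 F [-0.7  1.7 -1.6] w 23.2
t13.12 nose -45.8 Y -0.6 z 83.3 push 1.54 F [-1.   1.7 -1.2] w 23.7
```

```bash

python3 -m inch '[[-0.0053,-0.0497,0,0,0,0],[-0.0053,-0.0497,0,0,0,0],[-0.0053,-0.0497,0,0,0,0],[-0.0053,-0.0497,0,0,0,0]]' >/dev/null; python3 ck.py 9.5 &&
python3 -m inch '[[-0.0053,-0.0497,0,0,0,0],[-0.0053,-0.0497,0,0,0,0],[-0.0053,-0.0497,0,0,0,0]]' >/dev/null && python3 ck.py 9.5 &&
python3 -m inch '[[-0.0053,-0.0497,0,0,0,0],[-0.0053,-0.0497,0,0,0,0],[-0.0053,-0.0497,0,0,0,0]]' >/dev/null && python3 ck.py 9.5 &&
python3 -m inch '[[-0.0053,-0.0497,0,0,0,0],[-0.0053,-0.0497,0,0,0,0],[-0.0053,-0.0497,0,0,0,0]]' >/dev/null && python3 ck.py 9.5 &&
python3 -m inch '[[-0.0053,-0.0497,0,0,0,0],[-0.0053,-0.0497,0,0,0,0],[-0.0053,-0.0497,0,0,0,0]]' >/dev/null && python3 ck.py 9.5 &&
python3 -m inch '[[-0.0053,-0.0497,0,0,0,0],[-0.0053,-0.0497,0,0,0,0],[-0.0053,-0.0497,0,0,0,0]]' >/dev/null && python3 ck.py 9.5
```

```text
t13.62 nose -34.1 Y -0.6 z 83.3 push 2.08 F [-1.2  2.2 -0.7] w 23.3
t14.00 nose -25.8 Y -0.5 z 83.5 push 6.08 F [-1.2  6.2  0. ] w 23.5
t14.38 nose -16.7 Y -0.5 z 83.5 push 5.21 F [-1.   5.3  0.3] w 23.5
t14.75 nose -7.7 Y -0.5 z 83.5 push 5.92 F [-1.4  6.1 -1.1] w 23.4
t15.12 nose 1.3 Y -0.5 z 83.5 push 5.12 F [-1.2  5.3 -0.2] w 23.2
t15.50 nose 10.3 Y -0.5 z 83.5 push 5.91 F [-1.1  6.1 -0.2] w 23.7
```

```bash

python3 -m inch '[[-0.0018,-0.0166,0,0,0,0],[-0.0018,-0.0166,0,0,0,0],[-0.0018,-0.0166,0,0,0,0]]' >/dev/null && python3 ck.py 7.8 &&
python3 -m inch '[[-0.0018,-0.0166,0,0,0,0],[-0.0018,-0.0166,0,0,0,0]]' >/dev/null && python3 ck.py 7.8 &&
python3 -m inch '[[-0.0018,-0.0166,0,0,0,0],[-0.0018,-0.0166,0,0,0,0]]' >/dev/null && python3 ck.py 7.8 &&
python3 -m inch '[[-0.0018,-0.0166,0,0,0,0]]' >/dev/null && python3 ck.py 7.8 &&
python3 -m inch '[[-0.0018,-0.0166,0,0,0,0]]' >/dev/null && python3 ck.py 7.8 &&
python3 -m inch '[[-0.0018,-0.0166,0,0,0,0]]' >/dev/null && python3 ck.py 7.8 &&
python3 -m inch '[[-0.0018,-0.0166,0,0,0,0]]' >/dev/null && python3 ck.py 7.8 &&
python3 -m inch '[[-0.0009,-0.0083,0,0,0,0]]' >/dev/null && python3 ck.py 7.8 &&
python3 -m inch '[[-0.0009,-0.0083,0,0,0,0]]' >/dev/null && python3 ck.py 7.8 &&
python3 -m inch '[[-0.0009,-0.0083,0,0,0,0]]' >/dev/null && python3 ck.py 7.8 &&
python3 -m inch '[[-0.0009,-0.0083,0,0,0,0]]' >/dev/null && python3 ck.py 7.8 &&
python3 -m inch '[[-0.0009,-0.0083,0,0,0,0]]' >/dev/null && python3 ck.py 7.8 &&
python3 -m inch '[[-0.0009,-0.0083,0,0,0,0]]' >/dev/null && python3 ck.py 7.8 &&
python3 -m inch '[[-0.0009,-0.0083,0,0,0,0]]' >/dev/null && python3 ck.py 7.8 &&
python3 -m inch '[[-0.0009,-0.0083,0,0,0,0]]' >/dev/null && python3 ck.py 7.8 &&
python3 -m inch '[[-0.0009,-0.0083,0,0,0,0]]' >/dev/null && python3 ck.py 7.8 &&
python3 -m inch '[[-0.0009,-0.0083,0,0,0,0]]' >/dev/null && python3 ck.py 7.8 &&
python3 -m inch '[[-0.0009,-0.0083,0,0,0,0]]' >/dev/null && python3 ck.py 7.8 &&
python3 -m inch '[[-0.0009,-0.0083,0,0,0,0]]' >/dev/null && python3 ck.py 7.8
```

```text
t15.88 nose 13.3 Y -0.6 z 83.5 push 4.92 F [-1.3  5.1 -0.9] w 23.6
t16.12 nose 15.3 Y -0.5 z 83.5 push 5.93 F [-0.8  6.  -1.1] w 23.9
t16.38 nose 17.3 Y -0.6 z 83.5 push 6.01 F [-0.8  6.1 -0.8] w 23.0
t16.50 nose 18.3 Y -0.6 z 83.5 push 6.30 F [-0.2  6.4 -0.5] w 23.8
t16.62 nose 19.3 Y -0.6 z 83.5 push 6.12 F [-0.7  6.2 -0.5] w 23.3
t16.75 nose 20.3 Y -0.6 z 83.5 push 5.50 F [-0.8  5.6 -0.6] w 23.5
t16.88 nose 21.3 Y -0.6 z 83.5 push 5.96 F [-0.9  6.1 -0.3] w 23.2
t17.00 nose 21.9 Y -0.6 z 83.5 push 5.43 F [-1.3  5.6 -0.3] w 23.5
t17.12 nose 22.3 Y -0.6 z 83.5 push 5.49 F [-1.1  5.6 -1. ] w 23.5
t17.25 nose 22.8 Y -0.6 z 83.5 push 6.22 F [-0.7  6.3 -0.4] w 23.4
t17.38 nose 23.3 Y -0.6 z 83.4 push 5.00 F [-0.5  5.1 -1.8] w 23.5
t17.50 nose 23.8 Y -0.6 z 83.5 push 6.27 F [-0.7  6.4 -0.4] w 23.5
t17.62 nose 24.3 Y -0.6 z 83.5 push 5.22 F [-0.9  5.3 -0.5] w 23.3
t17.75 nose 24.8 Y -0.6 z 83.5 push 5.74 F [-0.7  5.8  0.1] w 23.4
t17.88 nose 25.3 Y -0.6 z 83.5 push 5.66 F [-0.8  5.8 -0.7] w 23.1
t18.00 nose 25.8 Y -0.6 z 83.5 push 5.53 F [-0.6  5.6  0.2] w 23.5
t18.12 nose 26.3 Y -0.6 z 83.5 push 5.05 F [-1.2  5.2 -0.3] w 23.0
t18.25 nose 26.8 Y -0.6 z 83.5 push 5.20 F [-0.5  5.3 -1. ] w 23.3
t18.38 nose 27.0 Y -0.5 z 83.5 push 8.16 F [-1.5  8.4  0.8] w 22.9
```

```bash

python3 -m inch '[[0,0,0,0,0,0]]' >/dev/null && python3 ck.py 10 &&
python3 -m inch '[[-0.0004,-0.0035,0,0,0,0]]' >/dev/null && python3 ck.py 10 && python3 -m inch '[[0,0,0,0,0,0],[0,0,0,0,0,0]]' >/dev/null && python3 ck.py 10
```

```text
t18.50 nose 27.0 Y -0.5 z 83.5 push 7.67 F [-0.3  7.7 -0. ] w 23.6
t18.62 nose 27.1 Y -0.5 z 83.6 push 9.55 F [-1.8  9.8 -0.9] w 23.2
t18.88 nose 27.1 Y -0.5 z 83.6 push 7.11 F [-0.9  7.2  0.2] w 23.0
```

```bash

python3 -m inch '[[-0.0005,-0.005,0,0,0,0]]' >/dev/null && python3 ck.py 11 && python3 -m inch '[[0,0,0,0,0,0],[0,0,0,0,0,0]]' >/dev/null && python3 ck.py 11
python3 - <<'E'
from fit import *
c=cam("scene"); np.savez("pics/scene4.npz",**c); crop(c,150,280,180,270,6,"pics/crop4.png")
P,_=pts(c);Z=P[...,2]
d=np.array([-.1051,-.9945]); n=np.array([.9945,-.1051]); O=np.array([.5169,.0315])
for f in("pics/scene2.npz","pics/scene4.npz"):
    P,_=pts(dict(np.load(f)));Z=P[...,2]
    X=(P[...,:2]-O)@d*1000; Y=(P[...,:2]-O)@n*1000
    g=(Z>.038)&(Z<.069)&(X>97)&(X<111)&(abs(Y)<24)&(Y>-22)
    print("gauge",g.sum(),np.median(X[g]).round(1))
E
```

```text
t19.00 nose 27.1 Y -0.5 z 83.6 push 9.86 F [-0.8 10.   0.3] w 23.9
t19.25 nose 27.1 Y -0.4 z 83.7 push 10.62 F [-2.2 10.9  0. ] w 23.2
gauge 38 105.2
gauge 20 104.2
```

View pics/crop4.png

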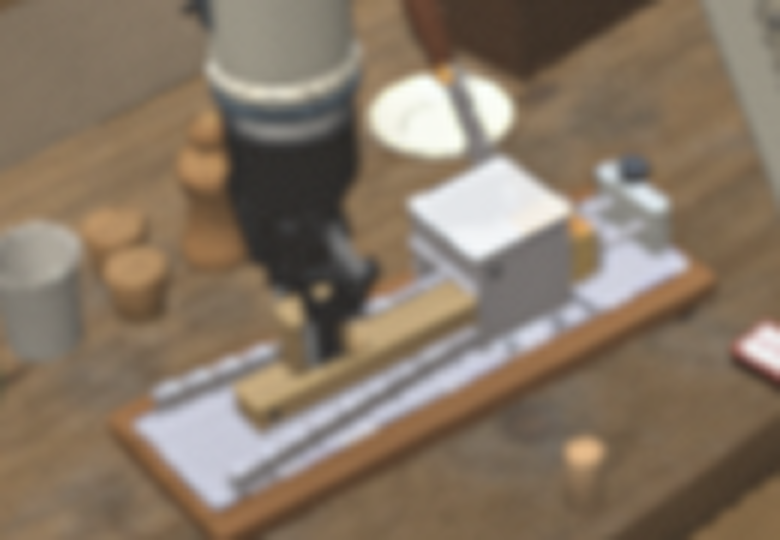

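The cheese's leading end now shows past the guard at (585,250) in the crop, against the gauge plate. The stick has stalled at 10 N and the gauge hasn't moved (104–105). Before withdrawing, I'll check where the glass feet stand near the laying place, since depth may miss clear glass.

```bash
python3 - <<'E'
from fit import *
c=dict(np.load("pics/scene0.npz"))
for n,u,v in [("foot A",188,406),("foot A right edge",204,404),("foot A near",190,416),("rim A",178,352),("foot B",165,433),("foot B right",182,428),("tumbler",132,458),("bottle base right",232,385),("bottle base",218,390),("cup base",245,374),("bigcork",268,362)]:
    print(n,(ray(c,u*.64,v*.64,0)*1000).round(0)[:2], "rim@.16",(ray(c,u*.64,v*.64,.16)*1000).round(0)[:2])
P,_=pts(c); print(P[260,120],P[277,105])
print("stick rect corners px*1.56 :",(proj(c,np.array([[.54,.255,0],[.568,.252,0],[.587,.427,0],[.559,.43,0],[.5,.38,0],[.61,.38,0]]))/.64).round(0).tolist())
E
```

```text
foot A [703. 360.] rim@.16 [529. 425.]
foot A right edge [683. 331.] rim@.16 [512. 401.]
foot A near [671. 373.] rim@.16 [502. 436.]
rim A [898. 278.] rim@.16 [692. 356.]
foot B [663. 438.] rim@.16 [496. 490.]
foot B right [650. 404.] rim@.16 [485. 462.]
tumbler [647. 520.] rim@.16 [482. 559.]
bottle base right [693. 251.] rim@.16 [521. 334.]
bottle base [701. 283.] rim@.16 [528. 361.]
cup base [704. 207.] rim@.16 [530. 297.]
bigcork [702. 141.] rim@.16 [529. 242.]
[0.69632805 0.36379532 0.00603047] [0.66225471 0.4396121  0.00254347]
stick rect corners px*1.56 : [[269.0, 418.0], [262.0, 411.0], [188.0, 449.0], [193.0, 457.0], [230.0, 459.0], [202.0, 432.0]]
```

Nearest glass feet are at x ≥ 0.63. I'll lay the stick at x ≈ 0.52, y ≈ 0.38. Withdraw straight back first.

```bash

python3 -m inch '[[0.0053,0.0497,0,0,0,0],[0.0053,0.0497,0,0,0,0],[0.0158,0.149,0,0,0,0],[0.0158,0.149,0,0,0,0],[0.0158,0.149,0,0,0,0]]' >/dev/null; python3 ck.py 9
python3 -m inch '[[0.0315,0.298,0,0,0,0],[0.0315,0.298,0,0,0,0],[0.0315,0.298,0,0,0,0],[0.0315,0.298,0,0,0,0],[0.0315,0.298,0,0,0,0]]' >/dev/null; python3 ck.py 9
python3 -m inch '[[0.0315,0.298,0,0,0,0],[0.0315,0.298,0,0,0,0],[0.0315,0.298,0,0,0,0],[0.0315,0.298,0,0,0,0],[0.0315,0.298,0,0,0,0]]' >/dev/null; python3 ck.py 9
python3 -m inch '[[0.0315,0.298,0,0,0,0],[0.0315,0.298,0,0,0,0],[0.0105,0.0995,0,0,0,0],[0,0,0,0,0,0]]' >/dev/null; python3 ck.py 9
python3 -m inch '[[-0.25,0,-0.1,0,0,0],[-0.25,0,-0.1,0,0,0],[0,0,-0.15,0,0,0],[0,0,-0.1,0,0,0],[0,0,-0.05,0,0,0]]' >/dev/null; python3 ck.py 9
python3 -m inch '[[0,0,0,0,0,0],[0,0,0,0,0,0]]' >/dev/null; python3 ck.py 9
```

```text
t19.93 nose -5.3 Y -0.7 z 83.3 push 0.49 F [ 0.1  0.5 -0.4] w 23.2
t20.55 nose -95.8 Y -0.8 z 83.2 push -0.52 F [-0.4 -0.5 -2.2] w 23.3
t21.18 nose -185.6 Y -0.7 z 83.3 push 0.16 F [-1.1  0.3 -0.8] w 23.3
t21.68 nose -226.6 Y -0.8 z 83.1 push 0.19 F [-0.4  0.2 -1.3] w 23.2
t22.30 nose -223.2 Y -30.3 z 52.7 push 0.09 F [ 0.2  0.1 -1.1] w 23.2
t22.55 nose -223.3 Y -30.2 z 53.4 push 0.46 F [-0.3  0.5 -1.2] w 23.2
```

```bash

python3 -m inch '[[0,0,-0.015,0,0,0],[0,0,-0.015,0,0,0]]' >/dev/null; python3 ck.py 9
python3 -m inch '[[0,0,-0.01,0,0,0],[0,0,0,0,0,0]]' >/dev/null; python3 ck.py 9
```

```text
t22.80 nose -223.3 Y -30.5 z 51.6 push 0.63 F [-0.1  0.6 -1.6] w 23.1
t23.05 nose -223.2 Y -30.6 z 50.8 push 0.03 F [ 0.8 -0.1 -1.3] w 23.6
```

```bash

python3 -m inch '[[0,0,-0.008,0,0,0],[0,0,0,0,0,0]]' >/dev/null; python3 ck.py 9
python3 -m inch '[[0,0,-0.008,0,0,0],[0,0,0,0,0,0]]' >/dev/null; python3 ck.py 9
```

```text
t23.30 nose -223.3 Y -30.5 z 50.7 push -0.59 F [-1.2 -0.5  3.3] w 23.3
t23.55 nose -223.3 Y -30.4 z 50.7 push -3.11 F [-1.9 -2.9  8.6] w 23.4
```

It's on the bar. Release, rise straight up, then look.

```bash

python3 -m inch '[[0,0,0,0,0,0],[0,0,0,0,0,0],[0,0,0,0,0,0],[0,0,0,0,0,0],[0,0,0,0,0,0]]' 75 >/dev/null; python3 ck.py 9
python3 -m inch '[[0,0,0.2,0,0,0],[0,0,0.4,0,0,0],[0,0,0.6,0,0,0],[0,0,0.7,0,0,0],[0,0,0.7,0,0,0]]' >/dev/null
python3 -m inch '[[-0.3,0,0.6,0,0,0],[-0.4,0,0.5,0,0,0],[-0.4,0,0.4,0,0,0],[0,0,0,0,0,0],[0,0,0,0,0,0]]' >/dev/null; python3 ck.py 9
python3 - <<'E'
from fit import *
c=cam("scene"); np.savez("pics/scene5.npz",**c); crop(c,110,270,175,290,5,"pics/crop5.png")
d=np.array([-.1051,-.9945]); n=np.array([.9945,-.1051]); O=np.array([.5169,.0315])
P,_=pts(c);Z=P[...,2]; X=(P[...,:2]-O)@d*1000; Y=(P[...,:2]-O)@n*1000
g=(Z>.038)&(Z<.069)&(X>97)&(X<111)&(Y<24)&(Y>-22); print("gauge",g.sum(),np.median(X[g]).round(1))
t=(Z>.066)&(Z<.074)&(X>74)&(X<112)&(abs(Y)<26); print("cheese/gauge tops X",np.sort(X[t]).round(0))
x,y=P[...,0],P[...,1]; rect(P,biggest((abs(Z-.024)<.006)&(x>.48)&(x<.6)&(y>.242)&(y<.45)),"shoe top")
E
```

```text
t24.18 nose -223.2 Y -30.5 z 49.9 push -0.65 F [-0.5 -0.6  0. ] w 74.9
t25.43 nose -216.2 Y -95.9 z 295.9 push 0.54 F [-0.6  0.6 -0.1] w 74.6
gauge 15 103.6
cheese/gauge tops X [ 85.  85.  90.  92.  92.  94.  95.  96.  96.  98.  99. 100. 100. 101.
 103. 103. 103. 104. 105. 105. 108. 108.]
shoe top 324 c [517.1 341. ] size [176.3  31. ] ang 84.25 z med 0.0235 box [[493.0, 255.0], [524.0, 252.0], [541.0, 427.0], [510.0, 430.0]]
```

View pics/crop5.png

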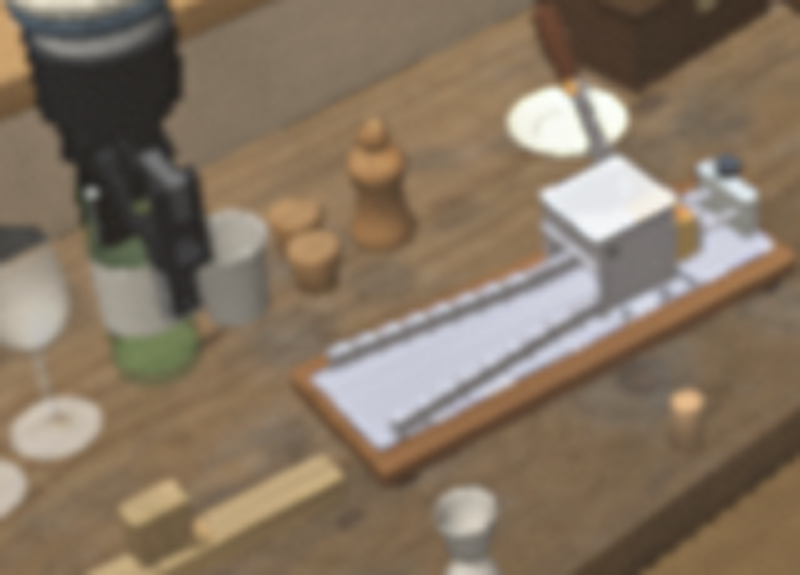

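The crop shows the stick lying flat on the bar at (90–340, 460–575), clear of the slicer. The cheese is against the gauge at (690,230), nothing else has moved, and the arm is clear. Handing in.

```bash
python3 -c "
from workcell import bot
print(bot.job_done())"
```

```text
the job is handed in; nothing more can be done
None
```

I pushed the cheese under the guard and past the hold-down to rest against the gauge plate. The last push readings were about 10 N, under the 16 N slip limit, and the plate showed no shift in the camera depth. The stick lies flat on the bar at the slicer's left end, and the job was handed in at about 25 s.

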